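# Grease the key-cutter spindle bearing

### The arm

A 6-joint arm with a two-finger parallel gripper is mounted at the origin on the work surface. World frame = base frame: x ahead of the robot, y to its left, z up, the work surface at z = 0. Lengths are in mm, angles in rad, forces in N, time in s.
With the tool pointing down it reaches from about 325 to 900 mm from the base axis. Payload 6.1 kg.
Tool frame: the origin (TCP) lies between the finger pads, 19 mm behind the fingertips; this is the grasp point; z points along the fingers, y is the line along which they close (so a half turn about z gives the same grasp; the last joint's range is limited). The gripper opens to 85 mm and grips with 20 to 120 N. Pads are 22 mm wide; open, the fingers measure 114 mm over their backs; the gripper's body (76 mm by 85 mm) begins 54 mm behind the grasp point. The pads swing forward as they close: fully open they stand 13 mm farther back than shut.
Start: joints at [1.207, 0.22, 1.526, -0, 1.395, -0.126], TCP at [147.227, 607.404, 250] pointing down, gripper open.
Joint ranges: [-2.98, 2.98], [-0.91, 2.08], [0.09, 2.57], [-1.24, 4.39], [0.2, 2.65], [-2.68, 2.68]. Speed limits (rad/s): [2.57, 2.57, 3.01, 3.14, 3.14, 3.14].

### API

Orientations are given as a unit quaternion [w, x, y, z].
In Python, from plant import sensors, grab_frame, workorder, nets gives the robot as it stands.
- The arm moves only by the tool jog_arm, never from a script. Its argument "moves" is one flat list of numbers, 7 for each row, row after row: the shift along the tool's x, y, z in mm, then the turn, a rotation vector about the tool's x, y, z in rad, then the opening, from 0 (shut) to 1 (fully open). In form: [dx, dy, dz, wx, wy, wz, fingers, dx, dy, dz, wx, wy, wz, fingers, ...]. A call has 1 to 8 rows; each row is the pose to reach, as a shift and turn from the pose commanded when the call began, along the tool's axes at that moment; what a row does not reach only later rows make up. A row lasts 1/8 s, in which the tool goes at most 62.5 mm and 10.7 degrees, less where a joint would pass 70% of its speed; a pose out of reach is approached as far as the arm can. A call with a gripper value outside its range is refused whole. The fingers move at their own pace and stop on an object; "grip_force" is the grip in N (left out, the last holds). Time passes only in rows, so rows that repeat a pose let the fingers close. It gives the time, the measured TCP pose, the force, the opening and the grip force at its end, in the units of the state.
- sensors.observe(): the state, without advancing time (a new reading comes with each control period).
- grab_frame(name): name is "scene" or "side" or "wrist"; returns a dict with "color" (420x560x3 uint8, red, green, blue), "range_z" (420x560 float32, mm along the optical axis (not along the pixel's ray), 0 where there is no reading), "vertical_fov" (degrees; the focal length in pixels is half the picture's height over the tangent of half this angle, whatever the lens; pixels are square), "cx", "cy" (the principal point, pixels), "dist" ([k1, k2, p1, p2, k3] as OpenCV has them; the pictures are not rectified), "position" and "rotation" of the camera in the world. Camera axes: x right, y down, z forward; pixel columns grow to the right and rows downward; lengths in mm; the calibration is good to about 2 mm. A picture is of the moment at which its call begins.
- workorder.close_job(): hands the job in; it is judged then, once.
Trained networks look in a picture, given as the dict that the camera call returned (one of the last four; its "shot" number tells which), for a name from the list of things; names that differ only in an ending like _2 or _b are one class to them, and where a whole thing is asked for, a point or a joint stands for the part that bears it (a point fixed in the world has none). Each returns a list of dicts, best first, with "p" (0 to 1); they miss things now and then, are a little off and sometimes report something else, mostly with a low value. They report only what shows in the picture. A call takes as long as a camera call. They do not tell look-alikes from the thing itself.
- nets.masks_of(target, picture): "region" (420x560 bool, what is visible of it) and "box" ([centre column, centre row, width, height] in pixels, round what is visible of it).
The state is a dict: "clock": time; "joint_positions": joint angles; "joint_vel": joint speeds; "joint_efforts": joint torques, N m; "ee_pos": TCP position; "orientation": TCP orientation; "ft_force": force on the tool from outside, world axes, zero at the start; "ft_torque": the same for the moment, N m; "gripper_width": finger opening in mm; "gripper_force": force on a finger pad.
Only numpy, scipy, OpenCV 4.12 (cv2) and the standard library are available. Lean on these libraries where they do the work, as an engineer would, in place of code of your own. Each camera call takes 0.05 s, during which the arm holds its last target. There are 200 camera calls.

### The job

Open the grease valve on the key-cutter's spindle unit by turning its black bar knob clockwise until it clicks past its detent and let go of it. Then take the push grease gun out of its wooden rest, press its nose squarely onto the tilted grease nipple until the sprung brass collar snaps down, and finish still holding the gun there, pushed down against the spring. Leave the other things on the bench where they are.

Things in the scene. Friction and masses are not known exactly. Their poses are not given: they have to be found in the camera images.
- unit: Grey spindle unit bolted to the bench; base plate 170 x 250 x 14 mm, origin at the centre of its underside, z up. Far (+x) half: bearing housing (x -2 to 73, y +-47, 83 mm high), spindle along y at x 35, height 52 mm, cutting wheel of radius 36 mm at its -y end, gear at +y. Near (-x) half: the tilted nipple in the middle, the valve box with the knob at x -40, y 90 mm.
- nipple: Grease nipple on a sloped pad. Origin on the pad, 30 mm to -x of the unit's origin, 56 mm above the bench; z runs outward along the nipple and leans 0.45 rad from vertical to the unit's -x. Fixed cup 28 mm across up to z 16 mm; fixed steel stem 12 mm across up to z 50 mm, its last 6 mm coned to 6 mm across; the brass collar slides on the stem.
- nipple_tip (a point): Tip of the nipple's stem, on the axis, 50 mm from the pad.
- collar (a joint): Sprung brass collar, 32 mm across, 6 mm thick, on the nipple. Value in m: 0 up (top face 34 mm from the pad, 16 mm below the stem's tip), 0.012 at its stop. Push: 14 to 15 N over the first 2 mm, then falling; past 5 mm it snaps: only 4 to 6 N at 7 to 9 mm; then a plain spring of about 10.5 N from 10.5 mm to the stop. It springs back when the push is let off.
- collar_top (a point): Centre of the collar's top face; moves with the collar.
- valve (a joint): Black bar knob of the grease valve, turning about the vertical. Value in rad, growing clockwise seen from above: 0 shut (bar along the unit's x), 1.05 open. A detent holds it in either position: it resists with up to 0.16 N m until half way (0.525 rad), then snaps on to 1.05 by itself; stop at 1.1.
- valve_grip (a point): On the knob's axis, 78 mm above the bench, the TCP's height for a grip: the knob is a disc of radius 24 mm with its top at 56 mm, on it a bar 44 mm long, 12 mm thick and 24 mm high (top at 80 mm). Its x axis runs along the bar.
- gun: Push grease gun, straight round metal tool 130 mm long, 0.18 to 0.35 kg, standing nose down in its rest. Origin at the centre of the nose's mouth (its lower end), z along the tool to its rear. The nose is a sleeve 29 mm across and 44 mm long, bored 17 mm wide and 36 mm deep; the barrel, 44 to 130 mm, is 32 mm across and is where to grip.
- gun_grip (a point): On the gun's axis, 95 mm from its mouth: middle of the barrel's grip.
- rest: Wooden block 80 x 80 x 28 mm fixed to the bench, with one round hole 32 mm wide and 18 mm deep in its middle, in which the gun stands (mouth 10 mm above the bench). Origin at the centre of its underside.
- pin_block: Aluminium block 80 x 80 x 28 mm with nine small holes, fixed to the bench; it and the rest may change places. Not used. Origin at the centre of its underside.
- padlock: Brass padlock lying flat, 42 x 50 x 24 mm with a steel shackle to +x; origin under its body. Leave alone.
- lock_cylinder: Brass lock cylinder standing, 36 mm across, 39 mm high; origin under its centre. Leave alone.
- screwdriver: Screwdriver lying along its x axis. Leave alone.
- brush: Small brush lying along its x axis. Leave alone.
- oil_bottle: Grey bottle 48 mm across, 110 mm high; origin under its centre. Leave alone.
- pin_jar: Glass jar 56 mm across, 60 mm high; origin under its centre. Leave alone.
- key_blank: Brass key blank lying flat, 58 mm long, 5 mm thick; origin under its bow. Leave alone.
There are look-alikes about, which are no part of the job. Several things look just like the rest: the one meant starts farthest to the robot's right.

How it is judged (in metres and radians):
On the way, in this order (a step that is already met when the one before it is completed fails the run):
1. the valve knob is turned past its detent (value of joint valve above 0.85 rad), for 0.2 s.
2. the knob is let go and the gun is lifted out of its rest in the gripper (value of joint valve above 0.85 rad and contact force between valve and the fingers below 0.1 N and contact force between gun and the fingers above 3 N and contact force between gun and rest below 0.1 N and z of gun in the frame of rest above 0.035 m), for 0.1 s.
3. the gun's nose is on the nipple and the collar has snapped down (value of joint collar above 0.008 m and contact force between gun and collar above 2 N and angle between the z axis of gun and the z axis of nipple, either way round below 0.12 rad and z of gun in the frame of nipple between 0.018 and 0.03 m and x of gun in the frame of nipple between -0.004 and 0.004 m and y of gun in the frame of nipple between -0.004 and 0.004 m and contact force between gun and the fingers above 3 N), for 0.3 s.
At the end, for the whole second after the job is handed in: Valve above 0.85 rad; gun held in the fingers (over 3 N), mouth within 4 mm (x and y) of the nipple axis and 18 to 30 mm from the pad, axes within 0.12 rad, pressing the collar (over 2 N) more than 8 mm down, past its snap, through the last second (all of step 3 and value of joint valve above 0.85 rad); the arm keeps its last pose, push and grip.
It fails at once if another thing on the bench is shifted more than 30 mm (distance of any of padlock, lock_cylinder, screwdriver, brush, oil_bottle, pin_jar, key_blank from where it was at the start of the episode above 0.03 m).
It also fails if it takes over 58 s, if anything falls off the work surface, if the arm or the gripper's body presses on something with over 40 N, if the wrist force passes 120 N, or if a joint passes its speed limit or range.

## Working session

There is one attempt and no reset: what is moved stays moved. The work goes in short steps, Python scripts to look and compute and a tool call to move; the robot and the scene stay as the last step left them, time stands still between calls to the robot, and variables do not carry over. Pictures are saved under pics/ and viewed, at most 10 in all, crops included, and the job is handed in when it is done.

Besides the shell and the picture viewer there is one more tool, called after "Emit:" as name(argument=value, ...) on one line, values as JSON. jog_arm: Moves the arm, as the interface text tells. Its arguments: {"type":"object","properties":{"moves":{"type":"array","items":{"type":"number"}},"grip_force":{"type":"number"}},"required":["moves"]}

```bash
mkdir -p pics
cat > h.py <<'E'
import numpy as np,cv2
from scipy.spatial.transform import Rotation as R
from plant import sensors,grab_frame,workorder,nets
def cloud(f):
    h,w=f["range_z"].shape;F=h/2/np.tan(np.radians(f["vertical_fov"])/2)
    K=np.array([[F,0,f["cx"]],[0,F,f["cy"]],[0,0,1]])
    u,v=np.meshgrid(np.arange(w),np.arange(h))
    p=cv2.undistortPoints(np.stack([u,v],-1).reshape(-1,1,2).astype(float),K,np.array(f["dist"],float)).reshape(h,w,2)
    z=f["range_z"]
    c=np.dstack([p[...,0]*z,p[...,1]*z,z])
    W=c@np.array(f["rotation"]).T+np.array(f["position"]);W[z<=0]=np.nan
    return W
def proj(f,P):
    h=420;F=h/2/np.tan(np.radians(f["vertical_fov"])/2)
    K=np.array([[F,0,f["cx"]],[0,F,f["cy"]],[0,0,1]])
    Rc=np.array(f["rotation"]).T
    return cv2.projectPoints(np.atleast_2d(P).astype(float),cv2.Rodrigues(Rc)[0],-Rc@np.array(f["position"]),K,np.array(f["dist"],float))[0].reshape(-1,2)
def save(f,n,crop=None,s=1):
    im=cv2.cvtColor(f["color"],cv2.COLOR_RGB2BGR)
    if crop: im=im[crop[1]:crop[3],crop[0]:crop[2]]
    cv2.imwrite("pics/"+n,cv2.resize(im,None,fx=s,fy=s,interpolation=cv2.INTER_CUBIC))
E
python3 - <<'E'
from h import *
for n in("scene","side"):
    f=grab_frame(n);save(f,n+"0.png");W=cloud(f)
    print(n,np.array(f["position"]).round(),f["rotation"],f["vertical_fov"])
    for t in("unit","valve","nipple","collar","gun","rest","pin_block"):
        for d in nets.masks_of(t,f)[:4]:
            q=W[d["region"]];q=q[~np.isnan(q[:,0])]
            if len(q):print(t,round(d["p"],2),np.round(d["box"]),np.median(q,0).round(),q.min(0).round(),q.max(0).round())
print(sensors.observe())
E
```

```text
Traceback (most recent call last):
  File "h.py", line 11, in cloud
    W=c@np.array(f["rotation"]).T+np.array(f["position"]);W[z<=0]=np.nan
      ~^~~~~~~~~~~~~~~~~~~~~~~~~~
ValueError: matmul: Input operand 1 has a mismatch in its core dimension 0, with gufunc signature (n?,k),(k,m?)->(n?,m?) (size 4 is different from 3)
```

Rotation is a quaternion (w,x,y,z).

```bash
sed -i 's/np.array(f\["rotation"\])/rot(f["rotation"])/' h.py
cat >> h.py <<'E'
def rot(q): return R.from_quat(np.array(q)[[1,2,3,0]]).as_matrix()
E
python3 - <<'E'
from h import *
for n in("scene","side"):
    f=grab_frame(n);save(f,n+"0.png");W=cloud(f)
    print(n,np.array(f["position"]).round(),f["rotation"],f["vertical_fov"])
    for t in("unit","valve","nipple","collar","gun","rest","pin_block"):
        for d in nets.masks_of(t,f)[:4]:
            q=W[d["region"]];q=q[~np.isnan(q[:,0])]
            if len(q):print(t,round(d["p"],2),np.round(d["box"]),np.median(q,0).round(),q.min(0).round(),q.max(0).round())
print(sensors.observe())
E
```

```text
scene [1059.  306.  840.] [-0.1662053   0.45482882  0.82079926 -0.3029771 ] 57.29512082650963
unit 0.6 [304. 275. 108.  80.] [632. 101.  31.] [469. -55.  -2.] [733. 231. 103.]
valve 0.71 [345. 254.  18.  19.] [543. 155.  58.] [516. 130.  48.] [562. 177.  84.]
nipple 0.53 [310. 245.  12.  24.] [576.  74.  81.] [492.  30.  -1.] [592.  88. 104.]
gun 0.85 [181. 198.  25.  36.] [ 630. -275.   99.] [ 524. -391.   -1.] [ 639. -267.  145.]
rest 0.75 [275. 165.  32.  26.] [ 341. -183.   28.] [ 285. -245.   -0.] [ 376. -140.   34.]
rest 0.73 [184. 198.  21.  36.] [ 630. -274.  103.] [ 612. -294.   27.] [ 639. -267.  145.]
rest 0.65 [189. 215.  40.  34.] [ 639. -263.   28.] [ 585. -326.   -0.] [ 666. -240.   34.]
pin_block 0.61 [230. 188.  40.  33.] [ 490. -243.   28.] [ 418. -314.   -2.] [ 531. -202.   34.]
side [ -24. -789.  671.] [-0.46436249  0.83287519 -0.2615762   0.14921223] 54.04614785505594
unit 0.68 [282. 202.  98.  60.] [592.  56.  30.] [482. -64.  -4.] [790. 290. 103.]
unit 0.26 [252. 188.  14.  14.] [531. 147.  60.] [510. 128.   1.] [625. 290.  82.]
valve 0.68 [251. 186.  18.  13.]
[... 728 characters left out ...]
1.20688709e+00,  2.20377364e-01,  1.52651631e+00, -8.94656581e-07,
        1.39469793e+00, -1.26066837e-01]), 'joint_vel': array([-6.32372868e-04,  5.57416165e-05, -6.79134434e-04,  9.58959000e-05,
        4.39771128e-04,  7.22014762e-04]), 'joint_efforts': array([-6.92345857e-04, -4.96809018e+01, -3.89728761e+01, -1.03401765e-04,
        4.59809162e-04, -1.52946234e-05]), 'ee_pos': array([147.23321479, 607.39724483, 250.00503193]), 'orientation': array([5.55055371e-07, 1.18641020e-01, 9.92937213e-01, 4.04343064e-07]), 'ft_force': array([ 0.71175283, -0.27241156,  0.04525345]), 'ft_torque': array([0.01177095, 0.02495575, 0.02066458]), 'gripper_force': 0.0, 'gripper_width': 85.00369971828086}
```

View pics/scene0.png

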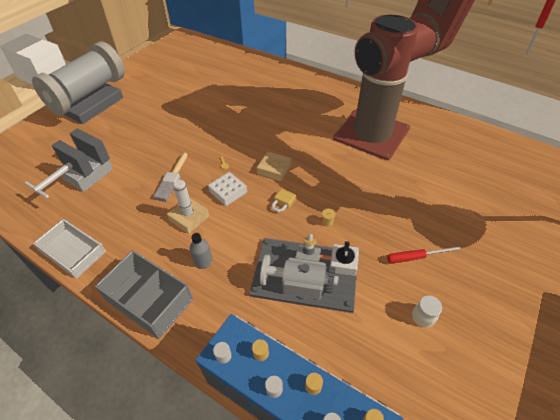

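View pics/side0.png

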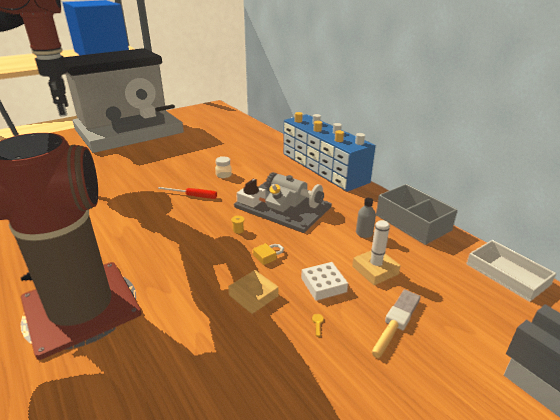

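The gun stands in the wooden block at scene (189,215) / side (374,266), the block farthest to the right (y≈-283). The look-alike block at scene (275,165) / side (256,291) is empty, at y≈-190. I'll move over the unit to measure it with the wrist camera, and take the gun crop for confirmation.

```bash
cat >> h.py <<'E'
def rel(p,Rm,st=None):
    st=st or sensors.observe();R0=rot(st["orientation"])
    d=R0.T@(np.array(p)-st["ee_pos"]);w=R.from_matrix(R0.T@Rm).as_rotvec()
    print("d",d.round(1),"w",w.round(4),"rows>=",max(np.linalg.norm(d)/62.5,np.linalg.norm(w)/.187).round(1));return d,w
def down(yaw): # tool y at world yaw
    y=np.array([np.cos(yaw),np.sin(yaw),0]);z=np.array([0,0,-1.]);return np.column_stack([np.cross(y,z),y,z])
E
python3 - <<'E'
from h import *
f=grab_frame("wrist");print(f["position"],f["rotation"],f["vertical_fov"],(sensors.observe()["ee_pos"]))
R0=rot(sensors.observe()["orientation"]);print(R0.T@(np.array(f["position"])-sensors.observe()["ee_pos"]),R0.T@rot(f["rotation"]))
rel([520,100,300],R0)
f=grab_frame("scene");save(f,"guncrop.png",(140,130,320,250),4)
E
```

```text
[ 72.43407377 625.77985007 373.68940825] [0.12027511 0.77655276 0.61119435 0.0945578 ] 66.39297019870142 [147.24367222 607.38964223 250.0061929 ]
[  77.03829924    0.24618331 -123.68206567] [[ 6.18454658e-04 -9.53180721e-01 -3.02400612e-01]
 [ 9.99999797e-01  6.36694924e-04  3.82578776e-05]
 [ 1.56070264e-04 -3.02400574e-01  9.53180921e-01]]
d [-481.8 -405.3  -50. ] w [0. 0. 0.] rows>= 10.1
```

View pics/guncrop.png

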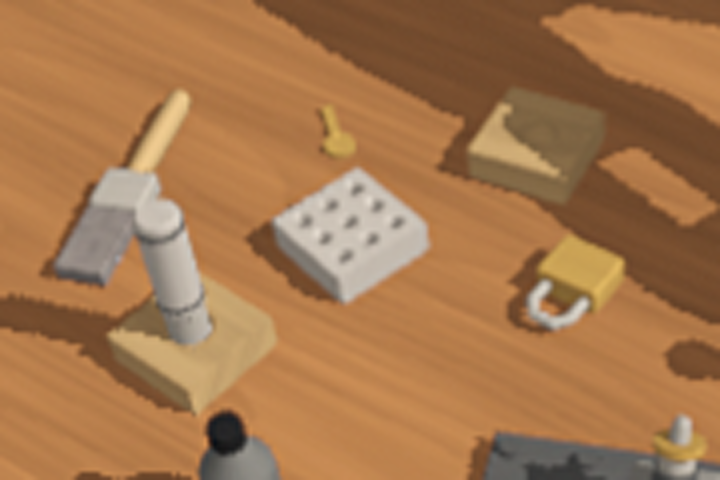

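Confirmed: the gun stands in the wooden block at crop (190,340); the look-alike at (540,140) is empty.

Emit:
jog_arm(moves=[-60,-50,-6,0,0,0,1,-120,-101,-12,0,0,0,1,-180,-152,-18,0,0,0,1,-240,-202,-25,0,0,0,1,-300,-252,-31,0,0,0,1,-360,-303,-37,0,0,0,1,-420,-353,-44,0,0,0,1,-470,-395,-50,0,0,0,1])

```text
clock: 1.95
ee_pos: [443.4, 204.1, 290.6]
orientation: [0.001, 0.119, 0.993, 0.0]
ft_force: [0.2, 0.8, -0.3]
gripper_width: 85.3
gripper_force: 0.0
```

Emit:
jog_arm(moves=[-12,-10,0,0,0,0,1,-12,-10,0,0,0,0,1,-12,-10,0,0,0,0,1])

```text
clock: 2.33
ee_pos: [450.9, 194.5, 289.7]
orientation: [-0.0, 0.118, 0.993, 0.0]
ft_force: [0.5, 0.4, -0.1]
gripper_width: 85.2
gripper_force: 0.0
```

Run:
```python
from h import *
f=grab_frame("wrist");save(f,"w1.png");W=cloud(f);np.save("w1.npy",W)
o=sensors.observe();print(o["clock"],o["ee_pos"],o["ft_force"])
for t in("unit","valve","nipple","collar","pin_jar","screwdriver"):
    for d in nets.masks_of(t,f)[:3]:
        q=W[d["region"]];q=q[~np.isnan(q[:,0])]
        if len(q):print(t,round(d["p"],2),np.round(d["box"]),np.median(q,0).round(),q.min(0).round(),q.max(0).round())
```

```text
2.375 [450.81969107 194.64241481 289.80415526] [-0.06869774  0.63246531 -0.1699861 ]
unit 0.82 [233. 294. 207. 181.] [594. 114.  48.] [432. -60.  -1.] [743. 230. 291.]
unit 0.47 [166. 188.  39.  30.] [431.  57.  39.] [415.  17.  -2.] [458.  72.  41.]
valve 0.87 [264. 260.  39.  44.] [534. 156.  57.] [514. 130.  47.] [565. 176.  82.]
valve 0.59 [233. 293. 206. 185.] [594. 114.  48.] [431. -61.  -1.] [741. 231. 300.]
nipple 0.58 [206. 303.  34.  28.] [567.  74.  85.] [552.  54.  50.] [590.  87. 102.]
collar 0.69 [204. 302.  23.  29.] [567.  74.  88.] [552.  55.  61.] [600.  85.  98.]
pin_jar 0.94 [443. 227.  60.  56.] [553. 369.  59.] [534. 348.  -0.] [590. 432.  62.]
pin_jar 0.31 [206. 303.  38.  28.] [568.  74.  84.] [449.  19.  13.] [624. 151. 286.]
screwdriver 0.7 [374. 101. 116. 146.] [421. 291.  22.] [331. 238.  -2.] [468. 395.  27.]
```

View pics/w1.png

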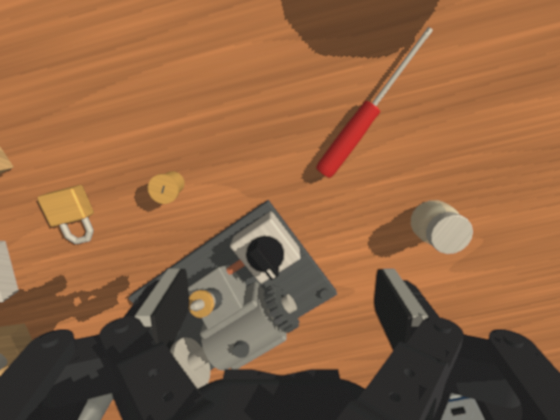

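Emit:
jog_arm(moves=[-55,-18,0,0,0,0,1,-111,-35,0,0,0,0,1,-111,-35,0,0,0,0,1,-111,-35,0,0,0,0,1,-111,-35,0,0,0,0,1])

```text
clock: 3.3
ee_pos: [550.6, 134.0, 290.2]
orientation: [0.0, 0.118, 0.993, 0.0]
ft_force: [-0.3, -0.2, -0.1]
gripper_width: 85.4
gripper_force: 0.0
```

Run:
```python
from h import *
f=grab_frame("wrist");save(f,"w2.png");W=cloud(f);np.save("w2.npy",W);np.save("w2c.npy",f["color"])
o=sensors.observe();print(o["clock"],o["ee_pos"],o["ft_force"])
for t in("unit","valve","nipple","collar"):
    for d in nets.masks_of(t,f)[:2]:
        q=W[d["region"]];q=q[~np.isnan(q[:,0])]
        print(t,round(d["p"],2),np.round(d["box"]),np.median(q,0).round(),q.min(0).round(),q.max(0).round())
        if t=="unit" and d["p"]>.6: np.save("um.npy",d["region"])
```

```text
3.35 [550.61910103 133.97130293 290.43118288] [-0.21479751  0.52001659 -0.04028959]
unit 0.77 [256. 217. 220. 203.] [597.  96.  47.] [486. -58.  -1.] [726. 229. 103.]
valve 0.92 [296. 168.  42.  41.] [537. 153.  56.] [515. 130.  47.] [562. 176.  82.]
valve 0.2 [ 77. 128.  59.  68.] [432. -84.  23.] [ 406. -129.   -1.] [481. -63.  27.]
nipple 0.58 [231. 215.  35.  29.] [569.  73.  87.] [553.  35.  14.] [601.  86. 103.]
collar 0.86 [227. 216.  28.  27.] [569.  72.  88.] [553.  54.  75.] [582.  84.  94.]
```

View pics/w2.png

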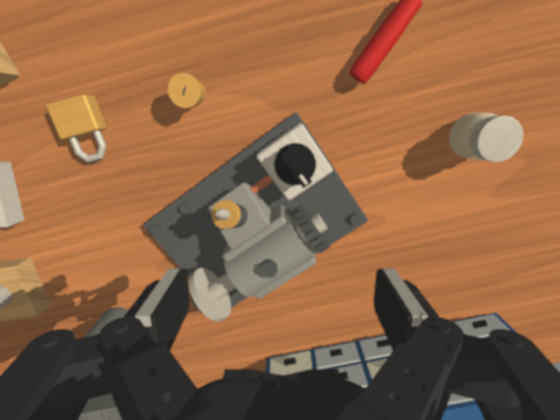

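Wrist view: unit plate with corners near (297,113), (367,220), (145,228); knob at (295,164), its bar towards (305,182); nipple/collar at (228,214).

Run:
```python
from h import *
from scipy.optimize import least_squares
W=np.load("w2.npy");m=np.load("um.npy")
m=cv2.dilate(m.astype(np.uint8),np.ones((9,9)))>0
q=W[m];q=q[~np.isnan(q[:,0])]
p=q[(q[:,2]>10)&(q[:,2]<18)]
r=cv2.minAreaRect(p[:,:2].astype(np.float32));print("plate rect",r, p[:,2].mean())
# score: max fraction of plate pts inside, using boundaries
k=q[(q[:,2]>52)&(q[:,2]<60)&(np.hypot(q[:,0]-537,q[:,1]-153)<35)]
c,rad=cv2.minEnclosingCircle(k[:,:2].astype(np.float32));print("disc",c,rad,len(k),np.median(k[:,2]))
b=q[(q[:,2]>74)&(q[:,2]<86)&(np.hypot(q[:,0]-537,q[:,1]-153)<35)]
print("bar",cv2.minAreaRect(b[:,:2].astype(np.float32)),len(b),np.median(b[:,2]))
hh=q[(q[:,2]>70)&(q[:,2]<88)&(q[:,0]>590)]
print("hous",cv2.minAreaRect(hh[:,:2].astype(np.float32)))
# collar/stem
s=q[(q[:,2]>94)&(q[:,2]<106)&(np.hypot(q[:,0]-569,q[:,1]-73)<40)];print("stem tip",s.mean(0),len(s),s[:,2].max())
```

```text
plate rect ((608.6668701171875, 84.41075134277344), (169.88299560546875, 249.21339416503906), 22.023557662963867) 13.856735059328182
disc (538.0299072265625, 152.6650390625) 24.0301456451416 923 55.8570214870129
bar ((537.8778686523438, 152.4939422607422), (43.960147857666016, 12.087067604064941), 21.944570541381836) 484 79.84657507249148
hous ((647.5491333007812, 78.185302734375), (61.225074768066406, 177.69717407226562), 22.180282592773438)
stem tip [562.97406042  68.1485471   98.79011236] 106 103.08078913334623
```

Run:
```python
from h import *
rel([538,152.6,130],down(.383+np.pi/2));rel([538,152.6,78],down(.383+np.pi/2))
print(sensors.observe()["joint_positions"])
```

```text
d [ 17.2  15.3 160.5] w [ 0.      0.0008 -0.6199] rows>= 3.3
d [ 17.2  15.3 212.5] w [ 0.      0.0008 -0.6199] rows>= 3.4
[ 9.88947823e-02  5.71561690e-02  1.63132604e+00 -1.28181480e-06
  1.45235530e+00 -1.23499504e+00]
```

Emit:
jog_arm(moves=[4.3,3.8,40,0,0,-0.155,0.5,8.6,7.6,80,0,0,-0.31,0.5,12.9,11.4,120,0,0,-0.465,0.5,17.2,15.3,160,0,0,-0.62,0.5,17.2,15.3,160,0,0,-0.62,0.5,17.2,15.3,190,0,0,-0.62,0.5,17.2,15.3,212.5,0,0,-0.62,0.5,17.2,15.3,212.5,0,0,-0.62,0.5])

```text
clock: 4.55
ee_pos: [538.1, 151.9, 77.8]
orientation: [-0.001, -0.189, 0.982, -0.0]
ft_force: [-0.6, -0.1, 0.8]
gripper_width: 42.6
gripper_force: 0.0
```

Emit:
jog_arm(moves=[0,0,0,0,0,0,0,0,0,0,0,0,0,0,0,0,0,0,0,0,0,0,0,0,0,0,0,0,0,0,0,0,0,0,0], grip_force=50)

```text
clock: 5.18
ee_pos: [539.4, 153.5, 80.0]
orientation: [0.002, -0.19, 0.982, 0.001]
ft_force: [-2.4, 4.3, 5.5]
gripper_width: 11.1
gripper_force: 50.2
```

Emit:
jog_arm(moves=[0,0,0,0,0,0.18,0,0,0,0,0,0,0.36,0,0,0,0,0,0,0.54,0,0,0,0,0,0,0.72,0,0,0,0,0,0,0.9,0,0,0,0,0,0,1.06,0,0,0,0,0,0,1.06,0,0,0,0,0,0,1.06,0])

```text
clock: 6.18
ee_pos: [539.0, 151.7, 80.0]
orientation: [0.001, 0.333, 0.943, -0.0]
ft_force: [-5.0, -3.2, 8.4]
gripper_width: 10.8
gripper_force: 50.7
```

Emit:
jog_arm(moves=[0,0,0,0,0,0,0,0,0,0,0,0,0,0.5,0,0,0,0,0,0,0.5,0,0,0,0,0,0,0.5,0,0,-60,0,0,0,0.5,0,0,-110,0,0,0,0.7,0,0,-160,0,0,0,0.7,0,0,-172,0,0,0,0.7])

```text
clock: 7.18
ee_pos: [540.3, 152.4, 254.1]
orientation: [0.003, 0.332, 0.943, 0.002]
ft_force: [-0.6, -0.1, -1.1]
gripper_width: 60.0
gripper_force: 0.0
```

Run:
```python
from h import *
f=grab_frame("wrist");W=cloud(f);q=W.reshape(-1,3)
b=q[(q[:,2]>74)&(q[:,2]<86)&(np.hypot(q[:,0]-537,q[:,1]-153)<35)]
if len(b)>9:print("bar",cv2.minAreaRect(b[:,:2].astype(np.float32)),len(b))
f=grab_frame("scene");W=cloud(f);q=W.reshape(-1,3)
b=q[(q[:,2]>74)&(q[:,2]<86)&(np.hypot(q[:,0]-537,q[:,1]-153)<30)]
if len(b)>9:print("bar",cv2.minAreaRect(b[:,:2].astype(np.float32)),len(b))
o=sensors.observe();print(o["clock"],o["ee_pos"],o["joint_positions"])
rel([520,-240,270],down(2.2))
```

```text
bar ((537.4874877929688, 152.63800048828125), (11.72171401977539, 43.786964416503906), 51.105445861816406) 589
bar ((537.9614868164062, 153.82810974121094), (13.59788703918457, 45.99856948852539), 52.09354019165039) 100
7.275 [539.08994493 152.19419859 251.10971232] [ 1.34378018e-01  6.29117574e-02  1.69917767e+00 -6.04830315e-06
  1.37634380e+00 -7.58603534e-01]
d [-231.1 -317.4  -19.1] w [ 5.000e-04  3.400e-03 -1.307e+00] rows>= 7.0
```

The valve turned about 61° (1.06 rad), so it's open and released. Next I'll look at the gun from above.

Run:
```python
from h import *
rel([560,-265,262],down(1.2))
```

```text
d [-277.9 -311.8  -11. ] w [ 0.0019  0.0025 -0.307 ] rows>= 6.7
```

Emit:
jog_arm(moves=[-35,-39,-1.4,0,0,-0.04,0.7,-70,-78,-2.8,0,0,-0.08,0.7,-105,-117,-4.2,0,0,-0.12,0.7,-140,-156,-5.6,0,0,-0.16,0.7,-175,-195,-7,0,0,-0.2,0.7,-210,-234,-8.4,0,0,-0.24,0.7,-245,-273,-9.8,0,0,-0.28,0.7,-278,-312,-11,0,0,-0.307,0.7])

```text
clock: 8.28
ee_pos: [558.0, -266.4, 257.3]
orientation: [-0.002, 0.184, 0.983, 0.001]
ft_force: [0.1, 0.1, 0.2]
gripper_width: 59.9
gripper_force: 0.0
```

Emit:
jog_arm(moves=[0,0,0,0,0,0,0.7,0,0,0,0,0,0,0.7,0,0,0,0,0,0,0.7])

```text
clock: 8.65
ee_pos: [559.0, -263.8, 259.4]
orientation: [-0.001, 0.184, 0.983, 0.0]
ft_force: [0.5, 0.0, -0.2]
gripper_width: 59.9
gripper_force: 0.0
```

Run:
```python
from h import *
f=grab_frame("wrist");save(f,"w3.png");W=cloud(f)
o=sensors.observe();print(o["clock"],o["ee_pos"],o["joint_positions"])
for t in("gun","rest","oil_bottle"):
    for d in nets.masks_of(t,f)[:3]:
        q=W[d["region"]];q=q[~np.isnan(q[:,0])]
        if not len(q):continue
        print(t,round(d["p"],2),np.round(d["box"]),np.median(q,0).round(),q.min(0).round(),q.max(0).round())
q=W.reshape(-1,3);q=q[~np.isnan(q[:,0])]
near=np.hypot(q[:,0]-622,q[:,1]+283)<60
t=q[near&(q[:,2]>134)&(q[:,2]<146)]
if len(t)>5: print("gun top",cv2.minEnclosingCircle(t[:,:2].astype(np.float32)),np.median(t,0),len(t))
r=q[near&(q[:,2]>25)&(q[:,2]<31)]
if len(r)>5: print("rest top",cv2.minAreaRect(r[:,:2].astype(np.float32)),len(r))
```

```text
8.7 [ 559.13792687 -263.81916206  259.85204985] [-5.68431680e-01  1.99032330e-01  1.53276576e+00  1.84760124e-04
  1.41096956e+00 -1.77002214e+00]
gun 0.58 [282. 265.  35.  75.] [ 614. -283.  126.] [ 607. -337.   -1.] [ 724. -270.  142.]
rest 0.97 [282. 234.  82.  82.] [ 607. -276.   28.] [ 581. -327.   -1.] [ 680. -244.   30.]
oil_bottle 0.75 [415. 277.  69.  76.] [ 702. -162.   71.] [ 690. -183.   -2.] [ 811. -112.  111.]
gun top ((623.685791015625, -286.5321960449219), 16.273447036743164) [ 621.59510174 -285.41212333  139.5241727 ] 919
rest top ((624.201904296875, -286.81402587890625), (80.09427642822266, 80.8479995727539), 85.21092987060547) 3036
```

View pics/w3.png

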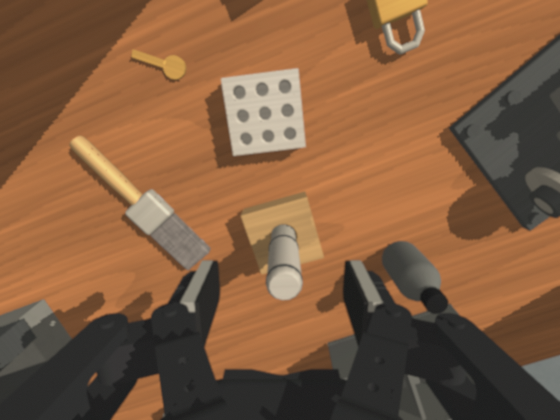

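Wrist view: gun top at (285,282) in the wooden rest (282,234), clear of the bottle at (415,277).

Run:
```python
from h import *
rel([623.9,-286.6,200],down(1.2));rel([623.9,-286.6,105],down(1.2))
```

```text
d [-68.2   2.5  60.6] w [0.     0.0001 0.0014] rows>= 1.5
d [-68.2   2.5 155.6] w [0.     0.0001 0.0014] rows>= 2.7
```

Emit:
jog_arm(moves=[-34,1,30,0,0,0,0.7,-68,2.5,60,0,0,0,0.7,-68,2.5,75,0,0,0,0.7,-68,2.5,75,0,0,0,0.7,-68,2.5,75,0,0,0,0.7])

```text
clock: 9.48
ee_pos: [623.5, -287.6, 187.3]
orientation: [0.001, 0.184, 0.983, -0.0]
ft_force: [0.1, -0.4, 0.2]
gripper_width: 59.9
gripper_force: 0.0
```

Run:
```python
from h import *
rel([623.9,-286.6,105],down(1.2))
```

```text
d [ 0.2  1.1 82.3] w [-0.0004  0.0019  0.0001] rows>= 1.3
```

Emit:
jog_arm(moves=[0,0.8,30,0,0,0,0.7,0,0.8,60,0,0,0,0.7,0,0.8,82,0,0,0,0.7,0,0.8,82,0,0,0,0.7,0,0.8,82,0,0,0,0,0,0.8,82,0,0,0,0,0,0.8,82,0,0,0,0,0,0.8,82,0,0,0,0], grip_force=80)

```text
clock: 10.48
ee_pos: [625.1, -287.4, 105.8]
orientation: [0.002, 0.184, 0.983, -0.001]
ft_force: [0.5, 0.8, 6.4]
gripper_width: 30.4
gripper_force: 79.4
```

Emit:
jog_arm(moves=[0,0,0,0,0,0,0,0,0,-20,0,0,0,0,0,0,-50,0,0,0,0,0,0,-90,0,0,0,0,0,0,-130,0,0,0,0,0,0,-150,0,0,0,0,0,0,-150,0,0,0,0,0,0,-150,0,0,0,0])

```text
clock: 11.48
ee_pos: [622.8, -286.4, 251.1]
orientation: [-0.002, 0.184, 0.983, 0.001]
ft_force: [-0.4, -0.5, -3.2]
gripper_width: 30.4
gripper_force: 80.0
```

```bash
cat > plan.py <<'E'
from h import *
y=.3844;ux=np.array([np.cos(y),np.sin(y),0]);uy=np.array([-np.sin(y),np.cos(y),0])
O=np.array([608.67,84.41,0])-30*ux+np.array([0,0,56])
a=-np.sin(.45)*ux+np.array([0,0,np.cos(.45)])
zt=-a;RT=np.column_stack([np.cross(uy,zt),uy,zt])
def tgt(mouth,g=95): return O+(mouth+g)*a
E
python3 - <<'E'
from plan import *
f=grab_frame("wrist");save(f,"w4.png");W=cloud(f);o=sensors.observe();print(o["clock"],o["ee_pos"],o["joint_positions"],o["gripper_width"])
R0=rot(o["orientation"])
for n in("wrist","scene","side"):
    f=grab_frame(n);W=cloud(f)
    q=(W.reshape(-1,3)-o["ee_pos"])@R0; q=q[~np.isnan(q[:,0])]
    # barrel/nose pts in tool frame: fit axis
    for lo,hi in((25,48),(56,92)):
        s=q[(np.hypot(q[:,0],q[:,1])<24)&(q[:,2]>lo)&(q[:,2]<hi)]
        if len(s)>15:
            from scipy.optimize import least_squares
            r=16 if lo==25 else 14.5
            c=least_squares(lambda p:np.hypot(s[:,0]-p[0],s[:,1]-p[1])-r,[0,0],loss="soft_l1").x
            print(n,lo,hi,c.round(1),len(s),s[:,2].max().round(1))
    e=q[(np.hypot(q[:,0],q[:,1])<22)&(q[:,2]<115)&(q[:,2]>20)]
    if len(e):print(n,"mouth z pct",np.percentile(e[:,2],[98,99.5,100]).round(1))
rel(tgt(75),RT);rel(O+170*a+[0,0,60],RT)
E
```

```text
11.525 [ 622.63033996 -286.2575315   250.66144971] [-5.45861259e-01  3.66306990e-01  1.34676937e+00 -5.59050552e-05
  1.43294575e+00 -1.74582301e+00] 30.388836676538176
wrist 25 48 [0.9 0.2] 844 47.9
wrist 56 92 [0.8 0.4] 625 92.0
wrist mouth z pct [91.7 93.4 94.5]
scene 25 48 [1.9 1.6] 104 47.9
scene 56 92 [3.  0.7] 123 91.8
scene mouth z pct [91.7 93.6 94.2]
side 25 48 [2.6 0.7] 139 47.9
side 56 92 [2.7 1.2] 179 91.9
side mouth z pct [91.9 93.5 94.8]
d [223.3 269.2  43.2] w [-0.1681 -0.4312 -0.7427] rows>= 5.6
d [223.5 269.2 -16.8] w [-0.1681 -0.4312 -0.7427] rows>= 5.6
```

```bash
cat >> plan.py <<'E'
off=np.array([.9,.3,0])
def T(m,g=94.5): return tgt(m,g)-RT@off
E
python3 - <<'E'
from plan import *
print(T(90));rel(T(90),RT)
E
```

```text
[507.32835322  43.09128868 222.52395936]
d [227.2 265.2  29.7] w [-0.1681 -0.4312 -0.7427] rows>= 5.6
```

Emit:
jog_arm(moves=[30,35,0,-0.021,-0.054,-0.093,0,60,70,0,-0.042,-0.108,-0.186,0,90,105,0,-0.063,-0.162,-0.279,0,120,140,0,-0.084,-0.216,-0.371,0,150,175,5,-0.105,-0.27,-0.464,0,180,210,15,-0.126,-0.323,-0.557,0,207,241,25,-0.15,-0.38,-0.66,0,227,265,29.5,-0.168,-0.431,-0.743,0])

```text
clock: 12.68
ee_pos: [506.4, 44.0, 222.3]
orientation: [0.22, -0.188, 0.956, 0.042]
ft_force: [0.8, 0.1, -1.9]
gripper_width: 30.6
gripper_force: 80.0
```

Emit:
jog_arm(moves=[0,0,0,0,0,0,0,0,0,0,0,0,0,0,0,0,0,0,0,0,0,0,0,0,0,0,0,0])

```text
clock: 13.18
ee_pos: [508.7, 41.7, 224.2]
orientation: [0.22, -0.186, 0.957, 0.041]
ft_force: [-0.1, -0.9, -3.8]
gripper_width: 30.4
gripper_force: 80.2
```

```bash
cat > chk.py <<'E'
from plan import *
from scipy.optimize import least_squares
o=sensors.observe();print(o["clock"],o["ee_pos"],o["joint_positions"].round(2),o["ft_force"].round(1),o["gripper_width"])
N=np.column_stack([np.cross(uy,a),uy,a])
print("tool z err",np.arccos(np.clip(rot(o["orientation"])[:,2]@zt,-1,1)),"tcp in nipple",((o["ee_pos"]-O)@N).round(1))
for n in("wrist","scene","side"):
    f=grab_frame(n);W=cloud(f);q=(W.reshape(-1,3)-O)@N;q=q[~np.isnan(q[:,0])]
    if n!="side":save(f,f"{n}_{o['clock']:.1f}.png")
    for nm,lo,hi,r in(("stem",37,43,6),("nose",95,130,14.5),("barrel",137,160,16)):
        s=q[(np.hypot(q[:,0],q[:,1])<r+7)&(q[:,2]>lo)&(q[:,2]<hi)]
        if len(s)>8:
            c=least_squares(lambda p:np.hypot(s[:,0]-p[0],s[:,1]-p[1])-r,[0,0],loss="soft_l1").x
            print(n,nm,c.round(1),len(s))
E
python3 chk.py; python3 -c "
from plan import *
rel(T(90),RT)"
```

```text
13.175 [508.66246706  41.70624703 224.231425  ] [-0.23 -0.36  2.18  0.31  0.96 -2.32] [-0.1 -0.9 -3.8] 30.36334638267499
tool z err 0.0034201719827894996 tcp in nipple [  2.3  -2.1 185.7]
wrist stem [ 0.1 -0. ] 22
wrist nose [ 1.4 -2.2] 611
wrist barrel [ 1.3 -2.2] 837
scene stem [-0.9  3.9] 11
scene nose [0.6 0.8] 174
scene barrel [0.5 0.7] 133
side stem [-0.9 -2.7] 13
side nose [ 0.1 -0.4] 90
side barrel [ 0.1 -0.4] 69
d [1.2 1.4 1.1] w [-0.0026  0.0016  0.001 ] rows>= 0.0
```

```bash
cat > avg.py <<'E'
from plan import *
from scipy.optimize import least_squares
import sys
N=np.column_stack([np.cross(uy,a),uy,a]);L=eval(sys.argv[1]) if len(sys.argv)>1 else (95,160)
for n in("wrist","wrist","wrist","wrist","scene","side"):
    f=grab_frame(n);o=sensors.observe();W=cloud(f);q=(W.reshape(-1,3)-O)@N;q=q[~np.isnan(q[:,0])]
    out=[]
    for lo,hi,r in((37,43,6),(L[0],L[0]+35,14.5),(L[1]-23,L[1],16)):
        s=q[(np.hypot(q[:,0],q[:,1])<r+7)&(q[:,2]>lo)&(q[:,2]<hi)]
        out.append(least_squares(lambda p:np.hypot(s[:,0]-p[0],s[:,1]-p[1])-r,[0,0],loss="soft_l1").x.round(1) if len(s)>8 else None)
    print(n,*out,"tcp",((o["ee_pos"]-O)@N).round(1))
print(o["clock"],o["ft_force"])
E
python3 avg.py
```

```text
wrist [ 0.1 -0. ] [ 1.2 -1.8] [ 1.1 -1.8] tcp [  2.   -1.6 185.6]
wrist [ 0.2 -0.1] [ 1.2 -1.7] [ 1.  -1.7] tcp [  2.   -1.5 185.6]
wrist [ 0.1 -0.1] [ 1.1 -1.6] [ 1.  -1.6] tcp [  2.   -1.4 185.6]
wrist [ 0.2 -0. ] [ 1.2 -1.5] [ 1.  -1.6] tcp [  2.   -1.4 185.6]
scene [-0.3  2.5] [0.2 1.2] [0.6 1. ] tcp [  2.   -1.4 185.6]
side [-0.9 -5. ] [-0.   0.3] [ 0.  -0.1] tcp [  2.   -1.3 185.6]
13.625 [-0.14945628  0.68573891 -3.15162743]
```

Emit:
jog_arm(moves=[1,1.2,10,0,0,0,0,1,1.2,20,0,0,0,0,1,1.2,30,0,0,0,0,1,1.2,36,0,0,0,0,1,1.2,36,0,0,0,0,1,1.2,36,0,0,0,0,1,1.2,36,0,0,0,0])

```text
clock: 14.5
ee_pos: [521.7, 48.9, 191.7]
orientation: [0.22, -0.187, 0.956, 0.041]
ft_force: [-0.9, -0.1, -2.5]
gripper_width: 30.4
gripper_force: 80.2
```

```bash
python3 avg.py "(60,125)"
```

```text
wrist None [ 0.7 -0.5] [ 0.5 -0.5] tcp [  1.4  -0.3 150. ]
wrist None [ 0.7 -0.5] [ 0.5 -0.5] tcp [  1.4  -0.3 149.9]
wrist None [ 0.6 -0.4] [ 0.4 -0.5] tcp [  1.4  -0.3 149.9]
wrist None [ 0.5 -0.4] [ 0.4 -0.5] tcp [  1.2  -0.2 149.8]
scene [-0.9  2.4] [-0.3  2.3] [-0.3  2.3] tcp [  1.2  -0.3 149.8]
side [-0.4 -1.4] [-0.9  1.2] [-0.9  1.1] tcp [  1.1  -0.2 149.7]
14.8 [ 0.00932367  0.52276046 -2.0184598 ]
```

Emit:
jog_arm(moves=[0.4,0.4,6,0,0,0,0,0.4,0.4,12,0,0,0,0,0.4,0.4,17,0,0,0,0,0.4,0.4,20,0,0,0,0,0.4,0.4,20,0,0,0,0,0.4,0.4,20,0,0,0,0], grip_force=110)

```text
clock: 15.55
ee_pos: [528.9, 52.5, 173.2]
orientation: [0.22, -0.187, 0.957, 0.042]
ft_force: [-5.7, -0.6, 3.5]
gripper_width: 29.9
gripper_force: 109.2
```

```bash
python3 avg.py "(40,105)"
```

```text
wrist None [-0.5  0.3] [-0.5  0.2] tcp [  0.7   0.3 129.9]
wrist None [-0.5  0.3] [-0.5  0.2] tcp [  0.7   0.3 129.9]
wrist None [-0.5  0.3] [-0.5  0.2] tcp [  0.6   0.3 129.9]
wrist None [-0.5  0.3] [-0.5  0.2] tcp [  0.7   0.3 129.9]
scene None [-1.4  3.3] [-1.   2.9] tcp [  0.6   0.3 129.9]
side None [-1.6  1.9] [-1.5  1.4] tcp [  0.7   0.3 130. ]
15.85 [-5.65423485 -1.22422145  4.04313246]
```

Contact with the collar and alignment is within 0.5 mm. Now pressing through the snap.

Emit:
jog_arm(moves=[0,0,3,0,0,0,0,0,0,6,0,0,0,0,0,0,9,0,0,0,0,0,0,12,0,0,0,0,0,0,14,0,0,0,0,0,0,14,0,0,0,0,0,0,14,0,0,0,0,0,0,14,0,0,0,0])

```text
clock: 16.85
ee_pos: [534.8, 54.6, 163.0]
orientation: [0.22, -0.188, 0.956, 0.041]
ft_force: [-24.3, -5.2, 25.0]
gripper_width: 29.7
gripper_force: 112.3
```

```bash
python3 avg.py "(30,95)"
```

```text
wrist None [-0.   0.1] [ 0.4 -0. ] tcp [1.800e+00 1.000e-01 1.179e+02]
wrist None [-0.   0.2] [ 0.3 -0. ] tcp [1.700e+00 1.000e-01 1.179e+02]
wrist None [-0.   0.1] [0.3 0. ] tcp [1.80e+00 1.00e-01 1.18e+02]
wrist None [-0.   0.1] [0.3 0. ] tcp [1.80e+00 1.00e-01 1.18e+02]
scene None [-0.8  3.1] [-0.3  2.9] tcp [1.80e+00 1.00e-01 1.18e+02]
side None [-1.1  1.9] [-1.1  1.5] tcp [1.800e+00 1.000e-01 1.179e+02]
17.15 [-24.28182095  -5.5138456   24.78757113]
```

Run:
```python
from plan import *
N=np.column_stack([np.cross(uy,a),uy,a])
for n in("wrist","scene","side"):
    f=grab_frame(n);W=cloud(f);q=(W-O)@N
    r=np.hypot(q[...,0],q[...,1])
    m=(r<19)&(q[...,2]>5)&(q[...,2]<45)
    v,u=np.where(m);c=f["color"][m].astype(int);br=(c[:,0]-c[:,2]>60)
    print(n,m.sum(),"brass z",np.percentile(q[m][br][:,2],[5,50,95,100]).round(1) if br.sum()>3 else None,br.sum(),"nonbrass rim z",np.percentile(q[m][~br][:,2],[5,20,50]).round(1))
    p=proj(f,O+25*a)[0].astype(int);print(p)
    if n=="side": save(f,"s5.png",(p[0]-50,p[1]-40,p[0]+50,p[1]+40),7)
```

```text
wrist 576 brass z [17.4 21.3 22.8 26.4] 172 nonbrass rim z [ 8.4 25.9 33.4]
[281 218]
scene 176 brass z [16.4 20.9 24.4 25.3] 35 nonbrass rim z [ 6.7 11.5 29.1]
[308 243]
side 84 brass z [18.5 22.1 24.3 30.7] 22 nonbrass rim z [ 5.9 11.2 31. ]
[275 189]
```

View pics/s5.png

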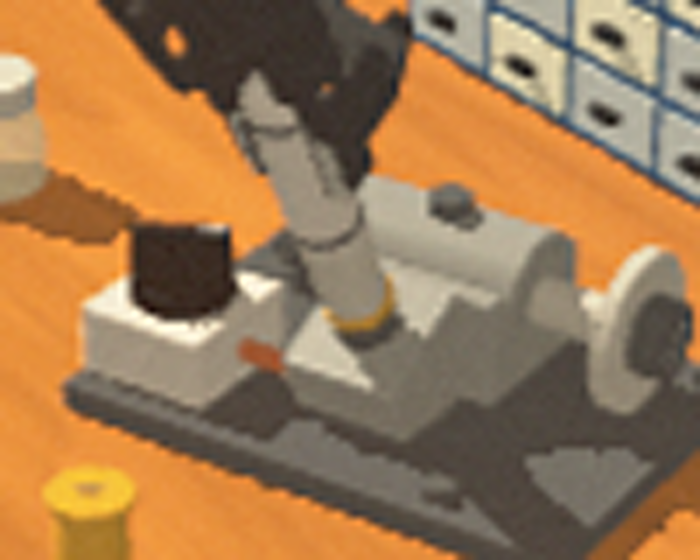

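The picture shows the nose seated on the nipple at crop (355,300). The brass collar is flush against the cup and sits at about 16.5–22.5 mm, so it's at its stop. The load is steady and the gun is aligned within 0.5 mm, so I'm handing in.

```bash
python3 -c "
from plant import workorder,sensors
print(workorder.close_job());print(sensors.observe()['clock'])"
```

```text
the job is handed in; nothing more can be done
None
the job is handed in; nothing more can be done
```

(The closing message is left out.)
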